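Peel the top case tray off a clinging stack and present it over the hand-over mat

TASK

The green case trays on the dental bench cling together: take hold of the top one's yellow upright pull tab and peel it off, tab corner first, so that this corner is clearly up while the opposite corner still sits in the stack. Then bring the freed tray over the blue hand-over mat and present it there: centred over the mat, level, right way up, its underside about 15 cm above the mat, steady. Finish while still holding it there, do not put it down or let go; leave everything else on the bench where it is.

Things in the scene. Friction and masses are not known exactly. Their poses are not given: they have to be found in the camera images.
- tray: The top green formed tray, loose, rigid, about 120 g: rim 168 (its x) by 148 mm (its y) with cut corners, tapered walls, 32 mm deep, floor 120 x 100 mm. Origin: centre of its underside; z up, level to begin with. A yellow upright pull tab stands on its (-x, -y) corner, the one nearest the robot. Centre of mass near the middle. Lugs under its walls cling in the tray below (see stack).
- tray_tab (a point): Grip point in the yellow pull tab, at tray x -70, y -60, z +52 mm. The tab is a flat upright plate, 8 mm thick, 28 mm wide, fixed to the tray, from the rim (tray z 29) up to z 68 mm. Its thickness lies along the tray's horizontal diagonal (1, 1, 0): pinch it from above, one finger outside the corner, one inside. Rim top: z 32 mm, 20 mm below this point; keep fingertips above it.
- tray_far (a point): The corner of the top tray's rim opposite to the tab, at tray x +74, y +64, z +30 mm.
- stack: Two more such trays nested at 10 mm steps on a steel plate 190 x 170 x 10 mm fixed to the bench. Origin: centre of the plate's underside; axes as the tray's; the top tray's underside is 30 mm above. Sprung nibs clamp it at mid-sides, each holding with about 3 N until raised 10 mm there. Lifted at the tab (5 to 10 N) it tips about its floor's far corner (tray x +60, y +50, z 0); 0.3 rad frees most.
- mat: The blue hand-over mat, a flat square of 170 x 170 mm, 4 mm thick, fixed on the bench to the robot's left or right, the stack being on the other side. Origin: centre of its underside; z up.
- bowl: Black rubber mixing bowl, 116 mm across, 75 mm high, a bystander on the left. Origin: centre of its underside.
- mug: White mug, 80 mm across, 90 mm high, a bystander on the right. Origin: centre of its underside.
- tin: Low aluminium tin, 66 mm across, 45 mm high, a bystander at the back on the left. Origin: centre of its underside.
- spatula: Spatula 240 mm long, lying on the bench on the right near the robot, a bystander. Origin: its middle, on the bench; its x runs along it.
- brush: Bench brush 210 mm long, lying on the left near the robot, a bystander. Origin: its middle, on the bench; its x runs along it.
- cast: Plaster tooth model, 62 x 64 mm, 35 mm high, at the back in the middle, a bystander. Origin: centre of its underside.
- jar: Small jar with a red cap, 48 mm across, 70 mm high, on the far right, a bystander. Origin: centre of its underside.
Things that resemble listed ones, but are neither listed nor needed, are in the scene too. Leave any purple look-alike of the tray alone.

How it is judged (in metres and radians):
On the way, in this order (a step that is already met when the one before it is completed fails the run):
1. the tab corner is peeled up (15 mm or more) while the opposite corner still sits in the stack (z of tray_tab in the frame of stack above 0.097 m and z of tray_far in the frame of stack below 0.068 m and horizontal distance between tray and stack below 0.03 m), for 0.1 s.
2. the tray is clear of the stack (z of tray_far in the frame of stack above 0.075 m and z of tray_tab in the frame of stack above 0.11 m and contact force between tray and stack below 0.05 N and contact force between the fingers and tray above 1 N), for 0.1 s.
At the end, for the whole second after the job is handed in: The tray is held by the fingers, touching nothing of the stack, its centre within 40 mm of the mat's centre (seen from above), its underside 100 to 220 mm above the mat, right way up and level within 12 degrees, at rest (horizontal distance between tray and mat below 0.04 m and z of tray in the frame of mat between 0.1 and 0.22 m and angle between tray's own z axis and vertical below 0.21 rad and contact force between the fingers and tray above 1 N and contact force between tray and stack below 0.1 N and linear speed of tray below 0.03 m/s); the arm keeps its last pose, push and grip.
It fails at once if a bystander (bowl, mug, tin, spatula, brush, tooth model or jar) is moved by more than 25 mm (distance of any of bowl, mug, tin, spatula, brush, cast, jar from where it was at the start of the episode above 0.025 m).
It also fails if it takes over 35 s, if anything falls off the work surface, if the arm or the gripper's body presses on something with over 40 N, if the wrist force passes 120 N, or if a joint passes its speed limit or range.

ROBOT

A 6-joint arm with a two-finger parallel gripper is mounted at the origin on the work surface. World frame = base frame: x ahead of the robot, y to its left, z up, the work surface at z = 0. Lengths are in mm, angles in degrees, forces in N, time in s.
With the tool pointing down it reaches from about 350 to 800 mm from the base axis. Payload 7.3 kg.
Tool frame: the origin (TCP) lies on the centre line of the jaws, within the pads' length; the fingertips stand 14 mm ahead of it and the grasp point (between the pads) lies 5 mm behind it; z points along the fingers, y is the line along which they close (so a half turn about z gives the same grasp; the last joint's range is limited). The gripper opens to 85 mm and grips with 20 to 120 N. Pads are 22 mm wide; open, the fingers measure 114 mm over their backs; the gripper's body (76 mm by 85 mm) begins 54 mm behind the grasp point. The pads swing forward as they close: fully open they stand 13 mm farther back than shut.
Start: joints at [-77.235, 19.595, 87.324, -0, 73.075, -8.365], TCP at [189.283, -489.709, 245.322] pointing down, gripper open.
Joint ranges: [-145.02, 145.02], [-44.19, 115.74], [2.07, 154.8], [-57.11, 237.11], [16.16, 152.29], [-177.93, 177.93]. Speed limits (degrees/s): [147.25, 147.25, 180, 180, 180, 180].

INTERFACE

Orientations are given as a 3x3 rotation matrix whose columns are the frame's x, y, z axes.
In Python, from workcell import manip, optics gives the robot as it stands.
- The arm moves only by the tool step_arm, never from a script. Its argument "deltas" is a list of rows, each an object of numbers: "fingers": the opening, from -1 (shut) to 1 (fully open); "dx", "dy", "dz": the shift along the tool's x, y, z scaled (see below); "yaw": the turn about the tool's z scaled (see below). A call has exactly 8 rows; each row is the pose to reach, as a shift and turn from the pose commanded when the call began, along the tool's axes at that moment; what a row does not reach only later rows make up. The controller multiplies each number of a shift by 0.4 m and each number of a turn by 1.5 rad. A row lasts 1/12 s, in which the tool goes at most 41.7 mm and 7.16 degrees, less where a joint would pass 70% of its speed; a pose out of reach is approached as far as the arm can. A call with a number of a shift or a turn outside -1 to 1 is refused whole. A call with a gripper value outside its range is refused whole. The fingers move at their own pace and stop on an object; "force" is the grip in N (left out, the last holds). Time passes only in rows, so rows that repeat a pose let the fingers close, or fill a call up. It gives the time, the measured TCP pose, the force, the opening and the grip force at its end, in the units of the state.
- manip.observe(): the state, without advancing time (a new reading comes with each control period).
- optics.capture(name): name is "side" or "top" or "wrist"; returns a dict with "image" (420x560x3 uint8, red, green, blue), "depth" (420x560 float32, mm along the optical axis (not along the pixel's ray), 0 where there is no reading), "mtx" (3x3 intrinsics, pixels), "R" (3x3) and "t" (3): a world point X has camera coordinates R X + t; the wrist camera has in their place "hand_eye" (4x4, takes a point from camera to tool coordinates, whose origin is the TCP and whose axes are the flange's). Camera axes: x right, y down, z forward; pixel columns grow to the right and rows downward; lengths in mm; the calibration is good to about 2 mm. A picture is of the moment at which its call begins: read the wrist's pose just before it.
- manip.job_done(): hands the job in; it is judged then, once.
The state is a dict: "time_s": time; "joint_pos": joint angles; "joint_velocities": joint speeds; "joint_efforts": joint torques, N m; "position": TCP position; "eef_rot": TCP orientation; "wrist_force": force on the tool from outside, world axes, zero at the start; "moment": the same for the moment, N m; "finger_gap": finger opening in mm; "grip_force": force on a finger pad.
Only numpy, scipy, OpenCV 4.12 (cv2) and the standard library are available. Lean on these libraries where they do the work, as an engineer would, in place of code of your own. Each camera call takes 0.05 s, during which the arm holds its last target. There are 200 camera calls.

## Working session

There is one attempt and no reset: what is moved stays moved. The work goes in short steps, Python scripts to look and compute and a tool call to move; the robot and the scene stay as the last step left them, time stands still between calls to the robot, and variables do not carry over. Pictures are saved under pics/ and viewed, at most 10 in all, crops included, and the job is handed in when it is done.

Besides the shell and the picture viewer there is one more tool, called after "Emit:" as name(argument=value, ...) on one line, values as JSON. step_arm: Moves the arm, as the interface text tells. Its arguments: {"type":"object","properties":{"deltas":{"type":"array","items":{"type":"object","properties":{"fingers":{"type":"number"},"dx":{"type":"number"},"dy":{"type":"number"},"dz":{"type":"number"},"yaw":{"type":"number"}}}},"force":{"type":"number"}},"required":["deltas"]}

```bash
mkdir -p pics; python3 - <<'E'
from workcell import manip, optics
import cv2, numpy as np
s=manip.observe(); print(s['time_s'],s['position'],np.round(s['eef_rot'],3).tolist(),s['finger_gap'])
for n in ['top','side']:
    c=optics.capture(n); cv2.imwrite(f'pics/{n}0.png',c['image'][:,:,::-1]); np.savez(f'{n}0.npz',**c)
    print(n,c['mtx'].tolist(),(-c['R'].T@c['t']).round(0))
E
```

```text
0.0 [ 189.17912425 -489.3230296   244.63119439] [[0.933, 0.36, -0.0], [0.36, -0.933, 0.001], [0.0, -0.002, -1.0]] 85.22073438927319
top [[511.7117540267574, 0.0, 274.67015851216195], [0.0, 511.7117540267574, 208.4197583164713], [0.0, 0.0, 1.0]] [ 429.    2. 1587.]
side [[389.23931085673496, 0.0, 276.1487636032549], [0.0, 389.23931085673496, 198.83528093776695], [0.0, 0.0, 1.0]] [-141.  806.  671.]
```

View pics/top0.png

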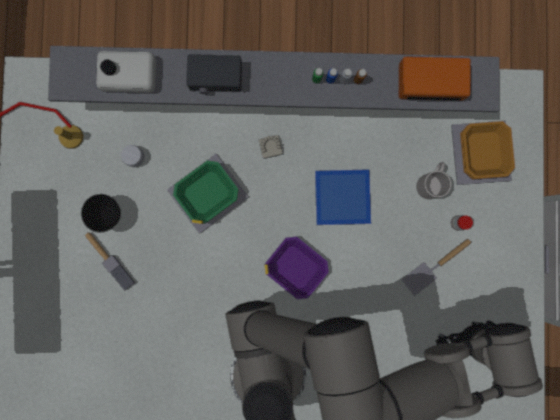

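View pics/side0.png

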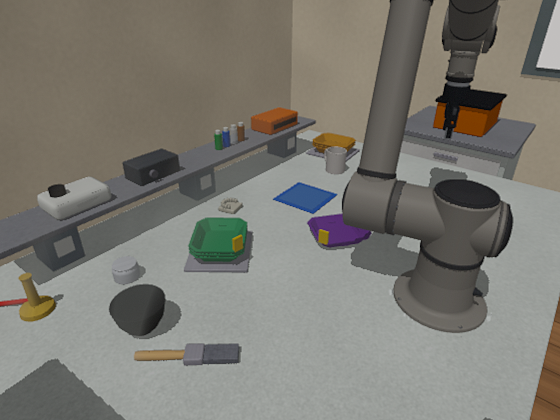

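The top view shows the green stack at about (207,192), with its yellow tab at (197,222). The mat is at (343,197) and the purple look-alike at (298,267). Next I'll measure these and look at an enlarged crop.

```bash
cat > h.py <<'E'
import numpy as np, cv2
def world(c,u,v,z=None,d=None):
    K=c['mtx'];r=np.array([(u-K[0,2])/K[0,0],(v-K[1,2])/K[1,1],1.])
    C=-c['R'].T@c['t']; w=c['R'].T@r
    if d is None: d=(z-C[2])/w[2]
    return C+w*d
def pts(c,m):
    v,u=np.nonzero(m&(c['depth']>0)); return np.array([world(c,a,b,d=c['depth'][b,a]) for a,b in zip(u,v)])
E
python3 - <<'E'
from h import *
for n in ['top','side']:
    c=dict(np.load(f'{n}0.npz')); hsv=cv2.cvtColor(c['image'],cv2.COLOR_RGB2HSV); H,S,V=[hsv[:,:,i].astype(int) for i in range(3)]
    uu,vv=np.meshgrid(np.arange(560),np.arange(420))
    roi=(abs(uu-207)<45)&(abs(vv-192)<45) if n=='top' else (abs(uu-220)<45)&(abs(vv-240)<40)
    g=(H>50)&(H<90)&(S>100)&roi; y=(H>18)&(H<35)&(S>130)&roi; b=(H>100)&(H<125)&(S>130)&(V>60)&(vv>150)
    for k,m in (('green',g),('tab',y),('mat',b)):
        P=pts(c,m); print(n,k,len(P),P.mean(0).round(1),np.percentile(P,[2,50,98],axis=0).round(0).tolist())
        if k!='tab':
            q=P if k=='mat' else P[P[:,2]>P[:,2].max()-9]
            print('  rect',cv2.minAreaRect(q[:,:2].astype(np.float32)),np.percentile(q[:,2],[50,98]))
        if k=='tab':
            Q=P[:,:2]-P[:,:2].mean(0); w,e=np.linalg.eigh(Q.T@Q); print('  long dir',np.degrees(np.arctan2(e[1,1],e[0,1])),w)
    x0,y0=(150,140) if n=='top' else (170,200)
    cv2.imwrite(f'pics/{n}c.png',cv2.resize(c['image'][y0:y0+105,x0:x0+140,::-1],None,fx=5.5,fy=5.5,interpolation=cv2.INTER_CUBIC))
E
```

```text
top green 2519 [554.8 199.4  43.8] [[477.0, 114.0, 27.0], [555.0, 199.0, 40.0], [634.0, 281.0, 66.0]]
  rect ((552.6380004882812, 197.26870727539062), (144.5986328125, 162.56234741210938), 36.796390533447266) [65.3048949  70.02168813]
top tab 24 [463.6 215.1  92.2] [[461.0, 203.0, 62.0], [463.0, 216.0, 97.0], [467.0, 226.0, 102.0]]
  long dir 81.41056063602834 [ 109.70228238 1229.39379552]
top mat 2792 [ 551.5 -220.8    4. ] [[472.0, -300.0, -3.0], [552.0, -221.0, 4.0], [631.0, -142.0, 11.0]]
  rect ((551.7804565429688, -221.52151489257812), (164.9947967529297, 166.68621826171875), 2.7198128700256348) [ 3.94595417 11.32526357]
side green 1750 [552.1 200.1  44.9] [[462.0, 117.0, 21.0], [555.0, 196.0, 43.0], [632.0, 292.0, 64.0]]
  rect ((457.0567321777344, 204.0858917236328), (0.0, 0.0), 0.0) [97.76521919 97.76521919]
side tab 148 [460.4 219.4  80.1] [[455.0, 201.0, 52.0], [458.0, 220.0, 81.0], [470.0, 233.0, 99.0]]
  long dir 131.72098938204948 [ 8406.75743598 23720.65930216]
side mat 1035 [ 543.8 -211.1    4.8] [[467.0, -295.0, 2.0], [543.0, -209.0, 5.0], [626.0, -136.0, 8.0]]
  rect ((547.048583984375, -217.0844268798828), (170.41989135742188, 170.44607543945312), 1.0910296440124512) [4.8539107  7.65802312]
```

View pics/topc.png

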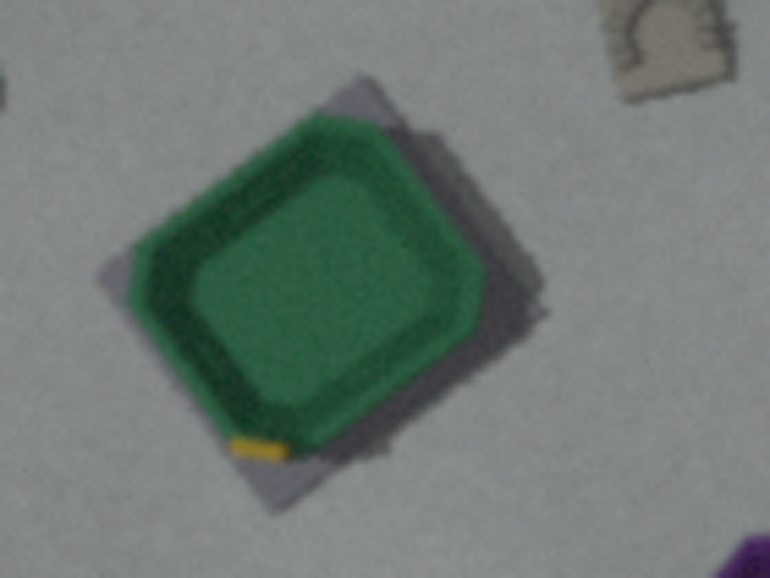

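Emit:
step_arm(deltas=[{"dx":0.65,"dy":-0.45,"dz":0,"yaw":-0.4,"fingers":1},{"dx":0.65,"dy":-0.45,"dz":0,"yaw":-0.4,"fingers":1},{"dx":0.65,"dy":-0.45,"dz":0,"yaw":-0.4,"fingers":1},{"dx":0.65,"dy":-0.45,"dz":0,"yaw":-0.4,"fingers":1},{"dx":0.65,"dy":-0.45,"dz":0,"yaw":-0.4,"fingers":1},{"dx":0.65,"dy":-0.45,"dz":0,"yaw":-0.4,"fingers":1},{"dx":0.65,"dy":-0.45,"dz":0,"yaw":-0.4,"fingers":1},{"dx":0.65,"dy":-0.45,"dz":0,"yaw":-0.4,"fingers":1}], force=30)

```text
time_s: 0.77
position: [368.0, -224.8, 245.2]
eef_rot: [[0.565, 0.825, 0.0], [0.825, -0.565, 0.001], [0.001, -0.001, -1.0]]
wrist_force: [-0.6, -0.1, 0.1]
finger_gap: 85.6
grip_force: 0.0
```

```bash
cat > go.py <<'E'
import sys,numpy as np
from workcell import manip
s=manip.observe();R=np.array(s['eef_rot']);p=np.array(s['position'])
a=np.degrees(np.arctan2(R[1,0],R[0,0]));print('t',s['time_s'],'p',p.round(1),'yaw',a.round(2),'gap',round(s['finger_gap'],1),'grip',s['grip_force'],'F',np.round(s['wrist_force'],1),'M',np.round(s['moment'],2))
if len(sys.argv)>4:
    T=np.array(sys.argv[1:4],float);d=R.T@(T-p)
    print('d',(d/400).round(4),'yaw',round(-np.radians((float(sys.argv[4])-a+180)%360-180)/1.5,4),'len',np.linalg.norm(d))
E
python3 go.py 462 217 170 82
```

```text
t 0.7667 p [ 368.  -224.8  245.2] yaw 55.6 gap 85.6 grip 0.0 F [-0.6 -0.1  0.1] M [-0.05  0.07  0.04]
d [ 1.0439 -0.4299  0.1893] yaw -0.3071 len 457.88759859180004
```

Emit:
step_arm(deltas=[{"dx":0.72,"dy":-0.3,"dz":0.05,"yaw":-0.307,"fingers":1},{"dx":0.72,"dy":-0.3,"dz":0.05,"yaw":-0.307,"fingers":1},{"dx":0.72,"dy":-0.3,"dz":0.05,"yaw":-0.307,"fingers":1},{"dx":0.72,"dy":-0.3,"dz":0.05,"yaw":-0.307,"fingers":1},{"dx":0.72,"dy":-0.3,"dz":0.05,"yaw":-0.307,"fingers":1},{"dx":0.72,"dy":-0.3,"dz":0.05,"yaw":-0.307,"fingers":1},{"dx":0.72,"dy":-0.3,"dz":0.05,"yaw":-0.307,"fingers":1},{"dx":0.72,"dy":-0.3,"dz":0.05,"yaw":-0.307,"fingers":1}])

```text
time_s: 1.43
position: [430.9, 81.0, 224.8]
eef_rot: [[0.139, 0.99, -0.001], [0.99, -0.139, 0.001], [0.001, -0.001, -1.0]]
wrist_force: [1.0, -0.2, 0.1]
finger_gap: 85.1
grip_force: 0.0
```

```bash
python3 go.py 462 217 170 82
```

```text
t 1.4333 p [430.9  81.  224.8] yaw 82.03 gap 85.1 grip 0.0 F [ 1.  -0.2  0.1] M [-0.01  0.03 -0.06]
d [0.3474 0.0299 0.1374] yaw 0.0003 len 149.9089590077561
```

Emit:
step_arm(deltas=[{"dx":0.2,"dy":0.02,"dz":0.07,"fingers":1},{"dx":0.25,"dy":0.02,"dz":0.1,"fingers":1},{"dx":0.3,"dy":0.03,"dz":0.12,"fingers":1},{"dx":0.347,"dy":0.03,"dz":0.137,"fingers":1},{"dx":0.347,"dy":0.03,"dz":0.137,"fingers":1},{"dx":0.347,"dy":0.03,"dz":0.137,"fingers":1},{"dx":0.347,"dy":0.03,"dz":0.137,"fingers":1},{"dx":0.347,"dy":0.03,"dz":0.137,"fingers":1}])

```text
validation failed for argument at $.de...
```

```bash
python3 go.py 462 217 81 82; python3 - <<'E'
from workcell import manip, optics
from h import *
s=manip.observe();R=np.array(s['eef_rot']);p=np.array(s['position'])
c=optics.capture('wrist'); cv2.imwrite('pics/w1.png',c['image'][:,:,::-1])
X=np.array(c['hand_eye']); Rwc=R@X[:3,:3]; twc=R@X[:3,3]+p
c['R']=Rwc.T; c['t']=-Rwc.T@twc; np.savez('w1.npz',**c)
hsv=cv2.cvtColor(c['image'],cv2.COLOR_RGB2HSV).astype(int)
m=(hsv[...,0]>18)&(hsv[...,0]<35)&(hsv[...,1]>130)
P=pts(c,m); print(len(P),twc)
if len(P):
    q=P[P[:,2]>94]; print(P[:,2].max(),len(q),q.mean(0),cv2.minAreaRect(q[:,:2].astype(np.float32)))
E
```

```text
t 1.4333 p [430.9  81.  224.8] yaw 82.03 gap 85.1 grip 0.0 F [ 1.  -0.2  0.1] M [-0.01  0.03 -0.06]
d [0.3472 0.03   0.3599] yaw 0.0003 len 200.39207980354942
925 [441.47179693 146.96810604 354.32384156]
256.60259765969386 468 [460.30549881 212.40450902 103.53085705] ((439.9530029296875, 157.193115234375), (153.4638671875, 85.88165283203125), 83.78890991210938)
```

View pics/w1.png

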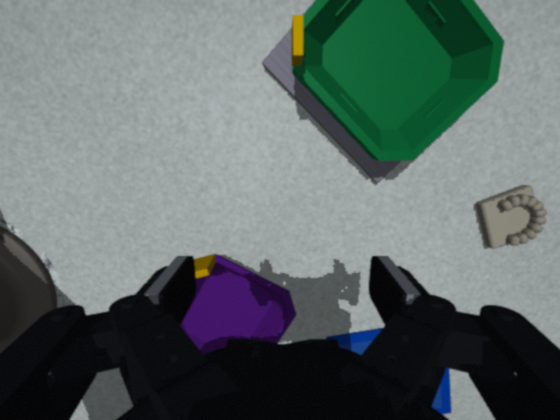

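The move was refused, probably because I left out "yaw", so the arm hasn't moved. The wrist view still shows the green tray's tab at about (298,40), nearly parallel to the image rows' normal. I'll resend the move and refine from there.

Emit:
step_arm(deltas=[{"dx":0.2,"dy":0.02,"dz":0.07,"yaw":0,"fingers":1},{"dx":0.25,"dy":0.02,"dz":0.1,"yaw":0,"fingers":1},{"dx":0.3,"dy":0.03,"dz":0.12,"yaw":0,"fingers":1},{"dx":0.347,"dy":0.03,"dz":0.137,"yaw":0,"fingers":1},{"dx":0.347,"dy":0.03,"dz":0.137,"yaw":0,"fingers":1},{"dx":0.347,"dy":0.03,"dz":0.137,"yaw":0,"fingers":1},{"dx":0.347,"dy":0.03,"dz":0.137,"yaw":0,"fingers":1},{"dx":0.347,"dy":0.03,"dz":0.137,"yaw":0,"fingers":1}])

```text
time_s: 2.15
position: [462.6, 212.1, 170.9]
eef_rot: [[0.142, 0.99, 0.0], [0.99, -0.142, -0.0], [-0.0, 0.0, -1.0]]
wrist_force: [-0.2, 0.0, -0.4]
finger_gap: 85.1
grip_force: 0.0
```

```bash
python3 go.py 462 217 81 82; python3 - <<'E'
from h import *
c=dict(np.load('w1.npz'))
hsv=cv2.cvtColor(c['image'],cv2.COLOR_RGB2HSV).astype(int)
m=(hsv[...,0]>18)&(hsv[...,0]<35)&(hsv[...,1]>130); m[120:]=False
P=pts(c,m); print(P[:,2].max()); q=P[(P[:,2]>93)]
print(len(P),len(q),q.mean(0),cv2.minAreaRect(q[:,:2].astype(np.float32)))
m=(hsv[...,0]>50)&(hsv[...,0]<90)&(hsv[...,1]>100)
P=pts(c,m);q=P[P[:,2]>57];print(cv2.minAreaRect(q[:,:2].astype(np.float32)))
E
```

```text
t 2.15 p [462.6 212.1 170.9] yaw 81.84 gap 85.1 grip 0.0 F [-0.2  0.  -0.4] M [0.03 0.03 0.01]
d [ 0.012  -0.0034  0.2247] yaw -0.0019 len 90.00143067723194
101.81543678308921
552 452 [462.93244392 217.28626182  98.55981678] ((462.9090576171875, 217.6407470703125), (28.314495086669922, 7.9287567138671875), 82.76560974121094)
((496.00494384765625, 155.22857666015625), (295.5409851074219, 167.6650390625), 37.378929138183594)
```

Emit:
step_arm(deltas=[{"dx":0.013,"dy":-0.002,"dz":0.05,"yaw":-0.01,"fingers":1},{"dx":0.013,"dy":-0.002,"dz":0.1,"yaw":-0.01,"fingers":1},{"dx":0.013,"dy":-0.002,"dz":0.15,"yaw":-0.01,"fingers":1},{"dx":0.013,"dy":-0.002,"dz":0.19,"yaw":-0.01,"fingers":1},{"dx":0.013,"dy":-0.002,"dz":0.222,"yaw":-0.01,"fingers":1},{"dx":0.013,"dy":-0.002,"dz":0.222,"yaw":-0.01,"fingers":0},{"dx":0.013,"dy":-0.002,"dz":0.222,"yaw":-0.01,"fingers":-1},{"dx":0.013,"dy":-0.002,"dz":0.222,"yaw":-0.01,"fingers":-1}], force=35)

```text
time_s: 2.82
position: [463.3, 217.8, 82.8]
eef_rot: [[0.127, 0.992, 0.002], [0.992, -0.127, 0.0], [0.001, 0.002, -1.0]]
wrist_force: [-0.0, -0.8, -0.7]
finger_gap: 51.5
grip_force: 0.0
```

Emit:
step_arm(deltas=[{"dx":0,"dy":0,"dz":0,"yaw":0,"fingers":-1},{"dx":0,"dy":0,"dz":0,"yaw":0,"fingers":-1},{"dx":0,"dy":0,"dz":0,"yaw":0,"fingers":-1},{"dx":0,"dy":0,"dz":0,"yaw":0,"fingers":-1},{"dx":0,"dy":0,"dz":0,"yaw":0,"fingers":-1},{"dx":0,"dy":0,"dz":0,"yaw":0,"fingers":-1},{"dx":0,"dy":0,"dz":0,"yaw":0,"fingers":-1},{"dx":0,"dy":0,"dz":0,"yaw":0,"fingers":-1}])

```text
time_s: 3.48
position: [462.6, 218.3, 82.3]
eef_rot: [[0.126, 0.992, 0.001], [0.992, -0.126, 0.0], [0.0, 0.001, -1.0]]
wrist_force: [-1.7, -0.6, 5.8]
finger_gap: 7.6
grip_force: 35.0
```

```bash
python3 go.py 462.9 217.4 82 82
```

```text
t 3.4833 p [462.6 218.3  82.3] yaw 82.78 gap 7.6 grip 35.00212848186493 F [-1.7 -0.6  5.8] M [-0.09  0.24  0.09]
d [-0.0022  0.0009  0.0008] yaw 0.009 len 1.0238572948289093
```

Emit:
step_arm(deltas=[{"dx":0,"dy":0.002,"dz":-0.008,"yaw":0,"fingers":-1},{"dx":0,"dy":0.005,"dz":-0.016,"yaw":0,"fingers":-1},{"dx":0,"dy":0.008,"dz":-0.024,"yaw":0,"fingers":-1},{"dx":0,"dy":0.011,"dz":-0.032,"yaw":0,"fingers":-1},{"dx":0,"dy":0.015,"dz":-0.04,"yaw":0,"fingers":-1},{"dx":0,"dy":0.018,"dz":-0.048,"yaw":0,"fingers":-1},{"dx":0,"dy":0.022,"dz":-0.056,"yaw":0,"fingers":-1},{"dx":0,"dy":0.025,"dz":-0.0625,"yaw":0,"fingers":-1}])

```text
time_s: 4.15
position: [474.1, 217.1, 108.1]
eef_rot: [[0.126, 0.992, 0.004], [0.992, -0.126, 0.001], [0.001, 0.004, -1.0]]
wrist_force: [-0.2, 0.3, -0.7]
finger_gap: 7.3
grip_force: 35.6
```

```bash
python3 go.py; python3 - <<'E'
from workcell import manip, optics
from h import *
s=manip.observe();R=np.array(s['eef_rot']);p=np.array(s['position'])
c=optics.capture('side'); cv2.imwrite('pics/s2.png',cv2.resize(c['image'][150:290,150:340,::-1],None,fx=4,fy=4,interpolation=cv2.INTER_CUBIC))
c=optics.capture('top'); hsv=cv2.cvtColor(c['image'],cv2.COLOR_RGB2HSV).astype(int)
m=(hsv[...,0]>50)&(hsv[...,0]<90)&(hsv[...,1]>100); m[:,260:]=False;m[:140]=False
P=pts(c,m)
# plane fit of the tray floor region
q=P[np.linalg.norm(P[:,:2]-[555,198],axis=1)<42]
for _ in range(3):
    A=np.c_[q[:,:2]-[553,198],np.ones(len(q))];k=np.linalg.lstsq(A,q[:,2],rcond=None)[0];r=q[:,2]-A@k;q=q[abs(r)<8]
print('floor plane',k,len(q),'far rim z',np.percentile(P[P[:,0]>625][:,2],[50,95]))
E
```

```text
t 4.15 p [474.1 217.1 108.1] yaw 82.77 gap 7.3 grip 35.57550251483917 F [-0.2  0.3 -0.7] M [ 0.    0.09 -0.03]
floor plane [ 1.68460964e-02 -1.79638248e-02  5.98639651e+01] 445 far rim z [81.86257162 91.49797578]
```

View pics/s2.png

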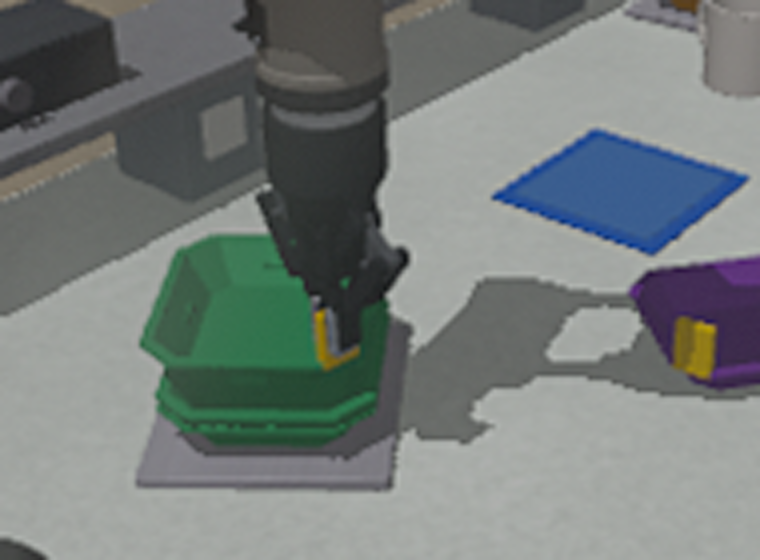

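The picture shows the tray lifted nearly level: the floor plane tilts only about 1.4°, and the far rim is at z≈85. The grip was too stiff to let it tip, so step 1 probably hasn't registered. I'll put the tray back in the stack, then regrip only the top of the tab, lightly, so it can pivot.

Emit:
step_arm(deltas=[{"dx":0,"dy":-0.012,"dz":0.01,"yaw":0,"fingers":-1},{"dx":0,"dy":-0.025,"dz":0.02,"yaw":0,"fingers":-1},{"dx":0,"dy":-0.025,"dz":0.03,"yaw":0,"fingers":-1},{"dx":0,"dy":-0.025,"dz":0.04,"yaw":0,"fingers":-1},{"dx":0,"dy":-0.025,"dz":0.05,"yaw":0,"fingers":-1},{"dx":0,"dy":-0.025,"dz":0.058,"yaw":0,"fingers":-1},{"dx":0,"dy":-0.025,"dz":0.0625,"yaw":0,"fingers":-1},{"dx":0,"dy":-0.025,"dz":0.065,"yaw":0,"fingers":-1}])

```text
time_s: 4.92
position: [464.3, 219.5, 84.9]
eef_rot: [[0.124, 0.992, 0.008], [0.992, -0.124, 0.003], [0.004, 0.008, -1.0]]
wrist_force: [-6.8, -0.4, 15.7]
finger_gap: 7.4
grip_force: 67.6
```

```bash
cat > floor.py <<'E'
from workcell import optics
from h import *
c=optics.capture('top'); hsv=cv2.cvtColor(c['image'],cv2.COLOR_RGB2HSV).astype(int)
m=(hsv[...,0]>50)&(hsv[...,0]<90)&(hsv[...,1]>100); m[:,260:]=False;m[:140]=False
P=pts(c,m); q=P[np.linalg.norm(P[:,:2]-[555,198],axis=1)<42]
for _ in range(3):
    A=np.c_[q[:,:2]-[553,198],np.ones(len(q))];k=np.linalg.lstsq(A,q[:,2],rcond=None)[0];r=q[:,2]-A@k;q=q[abs(r)<8]
print('floor plane',k.round(3),len(q),'far rim z',np.percentile(P[P[:,0]>625][:,2],[50,95]))
E
python3 go.py; python3 floor.py
python3 - <<'E'
from h import *
c=dict(np.load('top0.npz')); hsv=cv2.cvtColor(c['image'],cv2.COLOR_RGB2HSV).astype(int)
m=(hsv[...,0]>50)&(hsv[...,0]<90)&(hsv[...,1]>100); m[:,260:]=False;m[:140]=False
P=pts(c,m); q=P[np.linalg.norm(P[:,:2]-[555,198],axis=1)<42]
A=np.c_[q[:,:2]-[553,198],np.ones(len(q))];print('start',np.linalg.lstsq(A,q[:,2],rcond=None)[0],np.percentile(P[P[:,0]>625][:,2],[50,95]))
E
```

```text
t 4.9167 p [464.3 219.5  84.9] yaw 82.85 gap 7.4 grip 67.57247147150338 F [-6.8 -0.4 15.7] M [ 0.61 -0.84  0.44]
floor plane [ 4.700e-02 -3.600e-02  4.272e+01] 525 far rim z [71.16790415 80.11703111]
start [2.64194075e-03 3.11786627e-03 3.35924281e+01] [58.31714593 65.35354208]
```

Emit:
step_arm(deltas=[{"dx":0,"dy":0,"dz":0,"yaw":0,"fingers":0},{"dx":0,"dy":0,"dz":0,"yaw":0,"fingers":0},{"dx":0,"dy":0,"dz":0,"yaw":0,"fingers":0},{"dx":0,"dy":0,"dz":0,"yaw":0,"fingers":0},{"dx":0,"dy":0,"dz":-0.05,"yaw":0,"fingers":0},{"dx":0,"dy":0,"dz":-0.1,"yaw":0,"fingers":0},{"dx":0,"dy":0,"dz":-0.14,"yaw":0,"fingers":-1},{"dx":0,"dy":0,"dz":-0.14,"yaw":0,"fingers":-1}])

```text
time_s: 5.63
position: [464.1, 218.7, 139.0]
eef_rot: [[0.126, 0.992, 0.005], [0.992, -0.126, 0.001], [0.002, 0.004, -1.0]]
wrist_force: [0.2, 0.1, 0.6]
finger_gap: 19.3
grip_force: 0.0
```

```bash
python3 floor.py; python3 go.py 612 196 80 82.8
```

```text
floor plane [8.8000e-02 8.0000e-03 3.9853e+01] 539 far rim z [72.37751301 80.67414459]
t 5.6833 p [463.3 218.4 137.4] yaw 82.74 gap 11.7 grip 0.0 F [ 0.3 -1.  -0.6] M [-0.01  0.03 -0.05]
d [-0.0087  0.3754  0.1445] yaw -0.0006 len 160.94285854989613
```

```bash
python3 go.py 593 192 75 82.8
```

```text
t 5.6833 p [463.3 218.4 137.4] yaw 82.74 gap 11.7 grip 0.0 F [ 0.3 -1.  -0.6] M [-0.01  0.03 -0.05]
d [-0.0247  0.3295  0.1568] yaw -0.0006 len 146.31595285284132
```

Emit:
step_arm(deltas=[{"dx":-0.01,"dy":0.1,"dz":0,"yaw":0,"fingers":-1},{"dx":-0.02,"dy":0.2,"dz":0,"yaw":0,"fingers":-1},{"dx":-0.025,"dy":0.3,"dz":0,"yaw":0,"fingers":-1},{"dx":-0.025,"dy":0.328,"dz":0.05,"yaw":0,"fingers":-1},{"dx":-0.025,"dy":0.328,"dz":0.1,"yaw":0,"fingers":-1},{"dx":-0.025,"dy":0.328,"dz":0.15,"yaw":0,"fingers":-1},{"dx":-0.025,"dy":0.328,"dz":0.18,"yaw":0,"fingers":-1},{"dx":-0.025,"dy":0.328,"dz":0.19,"yaw":0,"fingers":-1}])

```text
time_s: 6.35
position: [589.8, 191.2, 57.7]
eef_rot: [[0.126, 0.992, -0.005], [0.992, -0.126, -0.001], [-0.002, -0.005, -1.0]]
wrist_force: [-6.2, -1.7, 13.2]
finger_gap: 0.2
grip_force: 6.5
```

```bash
python3 go.py 593 192 47 82.8
```

```text
t 6.35 p [589.8 191.2  57.7] yaw 82.75 gap 0.2 grip 6.497561184223741 F [-6.2 -1.7 13.2] M [-0.33  1.05  0.01]
d [0.0031 0.0077 0.0267] yaw -0.0006 len 11.185697774656422
```

Emit:
step_arm(deltas=[{"dx":0,"dy":0.0,"dz":0.004,"yaw":0,"fingers":-1},{"dx":0,"dy":0.0,"dz":0.008,"yaw":0,"fingers":-1},{"dx":0,"dy":0.0,"dz":0.012,"yaw":0,"fingers":-1},{"dx":0,"dy":0.0,"dz":0.016,"yaw":0,"fingers":-1},{"dx":0,"dy":0.0,"dz":0.02,"yaw":0,"fingers":-1},{"dx":0,"dy":0.0,"dz":0.024,"yaw":0,"fingers":-1},{"dx":0,"dy":0.0,"dz":0.027,"yaw":0,"fingers":-1},{"dx":0,"dy":0.0,"dz":0.027,"yaw":0,"fingers":-1}])

```text
time_s: 7.02
position: [591.9, 192.4, 57.0]
eef_rot: [[0.125, 0.992, 0.004], [0.992, -0.125, 0.001], [0.001, 0.004, -1.0]]
wrist_force: [-17.2, -3.4, 46.5]
finger_gap: 0.3
grip_force: 23.6
```

```bash
python3 go.py; python3 floor.py
```

```text
t 7.0167 p [591.9 192.4  57. ] yaw 82.79 gap 0.3 grip 23.579496662132442 F [-17.2  -3.4  46.5] M [-0.55  2.81 -0.11]Traceback (most recent call last):
  File "floor.py", line 8, in <module>
    print('floor plane',k.round(3),len(q),'far rim z',np.percentile(P[P[:,0]>625][:,2],[50,95]))
                                                      ~~~~~~~~~~~~~^^^^^^^^^^^^^^^^^^^^^^^^^^^^
    return _quantile_unchecked(
        a, q, axis, out, overwrite_input, method, keepdims, weights)
    return _ureduce(a,
                    func=_quantile_ureduce_func,
    ...<5 lines>...
                    overwrite_input=overwrite_input,
                    method=method)
    r = func(a, **kwargs)
    result = _quantile(arr,
                       quantiles=q,
    ...<2 lines>...
                       out=out,
                       weights=wgt)
    slices_having_nans = np.isnan(arr[-1, ...])
                                  ~~~^^^^^^^^^
IndexError: index -1 is out of bounds for axis 0 with size 0
```

The tray is jammed, and the sideways force suggests I'm pressing on the far wall. I'll back off and look.

Emit:
step_arm(deltas=[{"dx":0,"dy":0.0,"dz":-0.05,"yaw":0,"fingers":-1},{"dx":0,"dy":0.0,"dz":-0.1,"yaw":0,"fingers":-1},{"dx":0,"dy":-0.1,"dz":-0.2,"yaw":0,"fingers":-1},{"dx":0,"dy":-0.2,"dz":-0.3,"yaw":0,"fingers":-1},{"dx":0,"dy":-0.25,"dz":-0.35,"yaw":0,"fingers":-1},{"dx":0,"dy":-0.25,"dz":-0.35,"yaw":0,"fingers":-1},{"dx":0,"dy":-0.25,"dz":-0.35,"yaw":0,"fingers":-1},{"dx":0,"dy":-0.25,"dz":-0.35,"yaw":0,"fingers":-1}])

```text
time_s: 7.73
position: [492.3, 204.7, 190.7]
eef_rot: [[0.125, 0.992, 0.002], [0.992, -0.125, 0.0], [0.001, 0.002, -1.0]]
wrist_force: [0.2, -0.2, -0.6]
finger_gap: 0.1
grip_force: 0.0
```

```bash
cat > wr.py <<'E'
import sys
from workcell import manip, optics
from h import *
def wcap():
    s=manip.observe();R=np.array(s['eef_rot']);p=np.array(s['position'])
    c=optics.capture('wrist');X=np.array(c['hand_eye']); Rwc=R@X[:3,:3]; twc=R@X[:3,3]+p
    c['R']=Rwc.T; c['t']=-Rwc.T@twc; return c
if __name__=='__main__':
    c=wcap(); cv2.imwrite(sys.argv[1],c['image'][:,:,::-1])
    hsv=cv2.cvtColor(c['image'],cv2.COLOR_RGB2HSV).astype(int)
    m=(hsv[...,0]>18)&(hsv[...,0]<35)&(hsv[...,1]>130); P=pts(c,m); P=P[np.linalg.norm(P[:,:2]-[465,215],axis=1)<40]
    if len(P): q=P[P[:,2]>P[:,2].max()-7]; print('tab',P[:,2].max(),cv2.minAreaRect(q[:,:2].astype(np.float32)))
E
python3 go.py; python3 floor.py; python3 wr.py pics/w3.png
python3 - <<'E'
from workcell import optics
import cv2
c=optics.capture('side'); cv2.imwrite('pics/s3.png',cv2.resize(c['image'][150:290,150:340,::-1],None,fx=4,fy=4,interpolation=cv2.INTER_CUBIC))
E
```

```text
t 7.7333 p [492.3 204.7 190.7] yaw 82.8 gap 0.1 grip 0.0 F [ 0.2 -0.2 -0.6] M [0.03 0.02 0.03]
floor plane [ 1.2000e-01 -3.6000e-02  3.8985e+01] 285 far rim z [71.61019286 79.84649071]
tab 99.07613401614478 ((464.4183654785156, 218.78224182128906), (27.451026916503906, 8.08405590057373), 83.56962585449219)
```

View pics/s3.png

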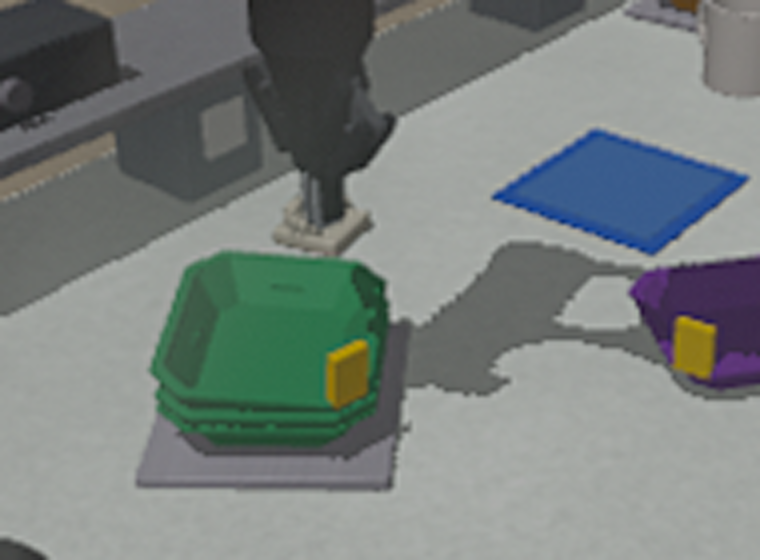

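The side view shows the tab corner seated, at crop (347,375), while the far end stands a little high. I'll check the wrist view for what blocks it.

View pics/w3.png

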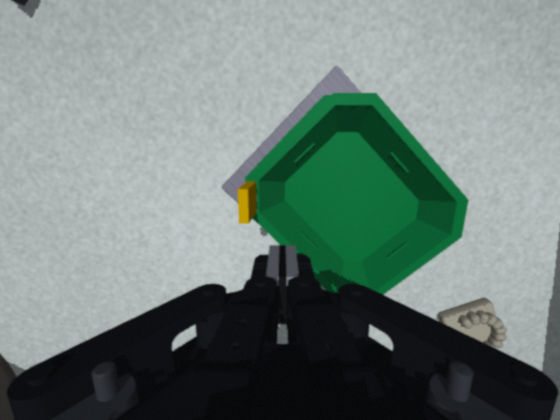

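The wrist view shows the four nib ledges at the mid-walls, e.g. (305,153) and (400,162). The far lugs sit on top of the far nibs and can act as a hinge. I'll pinch only the top 5 mm of the tab with 20 N so the tray can pivot.

```bash
python3 go.py 464.4 218.8 107.5 83
```

```text
t 7.8833 p [492.4 204.  188.5] yaw 82.73 gap -0.1 grip 0.0 F [ 0.5  0.3 -0.5] M [-0.06  0.03  0.02]
d [ 0.0279 -0.0739  0.2026] yaw -0.0031 len 86.97883212315664
```

Emit:
step_arm(deltas=[{"dx":0.028,"dy":-0.074,"dz":0,"yaw":-0.003,"fingers":0},{"dx":0.028,"dy":-0.074,"dz":0.05,"yaw":-0.003,"fingers":0},{"dx":0.028,"dy":-0.074,"dz":0.1,"yaw":-0.003,"fingers":0},{"dx":0.028,"dy":-0.074,"dz":0.15,"yaw":-0.003,"fingers":0},{"dx":0.028,"dy":-0.074,"dz":0.19,"yaw":-0.003,"fingers":0},{"dx":0.028,"dy":-0.074,"dz":0.203,"yaw":-0.003,"fingers":0},{"dx":0.028,"dy":-0.074,"dz":0.203,"yaw":-0.003,"fingers":0},{"dx":0.028,"dy":-0.074,"dz":0.203,"yaw":-0.003,"fingers":-1}], force=20)

```text
time_s: 8.55
position: [464.6, 219.1, 108.3]
eef_rot: [[0.122, 0.993, -0.001], [0.993, -0.122, -0.0], [-0.0, -0.001, -1.0]]
wrist_force: [-0.3, -0.4, 0.8]
finger_gap: 31.9
grip_force: 0.0
```

Emit:
step_arm(deltas=[{"dx":0,"dy":0,"dz":0,"yaw":0,"fingers":-1},{"dx":0,"dy":0,"dz":0,"yaw":0,"fingers":-1},{"dx":0,"dy":0,"dz":0,"yaw":0,"fingers":-1},{"dx":0,"dy":0,"dz":0,"yaw":0,"fingers":-1},{"dx":0,"dy":0,"dz":0,"yaw":0,"fingers":-1},{"dx":0,"dy":0,"dz":0,"yaw":0,"fingers":-1},{"dx":0,"dy":0,"dz":0,"yaw":0,"fingers":-1},{"dx":0,"dy":0,"dz":0,"yaw":0,"fingers":-1}])

```text
time_s: 9.22
position: [464.3, 219.4, 109.1]
eef_rot: [[0.122, 0.993, 0.001], [0.993, -0.122, 0.0], [0.0, 0.001, -1.0]]
wrist_force: [-2.1, 0.1, 5.9]
finger_gap: 6.5
grip_force: 20.4
```

```bash
python3 go.py; python3 floor.py
```

```text
t 9.2167 p [464.3 219.4 109.1] yaw 83.01 gap 6.5 grip 20.428011700278148 F [-2.1  0.1  5.9] M [ 0.17  0.3  -0.03]
floor plane [ 8.6000e-02 -5.0000e-03  3.9752e+01] 520 far rim z [71.59609704 80.26158807]
```

Emit:
step_arm(deltas=[{"dx":0,"dy":0.002,"dz":-0.009,"yaw":0,"fingers":-1},{"dx":0,"dy":0.004,"dz":-0.018,"yaw":0,"fingers":-1},{"dx":0,"dy":0.006,"dz":-0.027,"yaw":0,"fingers":-1},{"dx":0,"dy":0.008,"dz":-0.036,"yaw":0,"fingers":-1},{"dx":0,"dy":0.01,"dz":-0.045,"yaw":0,"fingers":-1},{"dx":0,"dy":0.012,"dz":-0.055,"yaw":0,"fingers":-1},{"dx":0,"dy":0.014,"dz":-0.065,"yaw":0,"fingers":-1},{"dx":0,"dy":0.016,"dz":-0.075,"yaw":0,"fingers":-1}])

```text
time_s: 9.93
position: [470.6, 218.4, 139.0]
eef_rot: [[0.122, 0.993, -0.0], [0.993, -0.122, -0.0], [-0.0, -0.0, -1.0]]
wrist_force: [0.4, -0.4, -1.7]
finger_gap: 6.1
grip_force: 20.1
```

```bash
python3 go.py; python3 floor.py
```

```text
t 9.9333 p [470.6 218.4 139. ] yaw 83.01 gap 6.1 grip 20.06914707395481 F [ 0.4 -0.4 -1.7] M [ 0.03  0.12 -0.01]
floor plane [-1.080e-01  3.600e-02  5.175e+01] 470 far rim z [66.58545789 74.46030261]
```

Emit:
step_arm(deltas=[{"dx":0,"dy":0,"dz":0.002,"yaw":0,"fingers":-1},{"dx":0,"dy":0,"dz":0.004,"yaw":0,"fingers":-1},{"dx":0,"dy":0,"dz":0.006,"yaw":0,"fingers":-1},{"dx":0,"dy":0,"dz":0.008,"yaw":0,"fingers":-1},{"dx":0,"dy":0,"dz":0.01,"yaw":0,"fingers":-1},{"dx":0,"dy":0,"dz":0.012,"yaw":0,"fingers":-1},{"dx":0,"dy":0,"dz":0.014,"yaw":0,"fingers":-1},{"dx":0,"dy":0,"dz":0.014,"yaw":0,"fingers":-1}])

```text
time_s: 10.65
position: [470.5, 218.4, 132.8]
eef_rot: [[0.122, 0.993, -0.0], [0.993, -0.122, -0.0], [-0.0, -0.0, -1.0]]
wrist_force: [0.3, -0.5, -2.0]
finger_gap: 5.7
grip_force: 23.2
```

```bash
python3 go.py; python3 floor.py;  python3 - <<'E'
from workcell import optics
import cv2
c=optics.capture('side'); cv2.imwrite('pics/s4.png',cv2.resize(c['image'][150:290,150:340,::-1],None,fx=4,fy=4,interpolation=cv2.INTER_CUBIC))
E
```

```text
t 10.65 p [470.5 218.4 132.8] yaw 83.01 gap 5.7 grip 23.2346076858812 F [ 0.3 -0.5 -2. ] M [ 0.02  0.08 -0.01]
floor plane [-9.1000e-02  1.5000e-02  4.8752e+01] 456 far rim z [65.68099572 73.6721853 ]
```

View pics/s4.png

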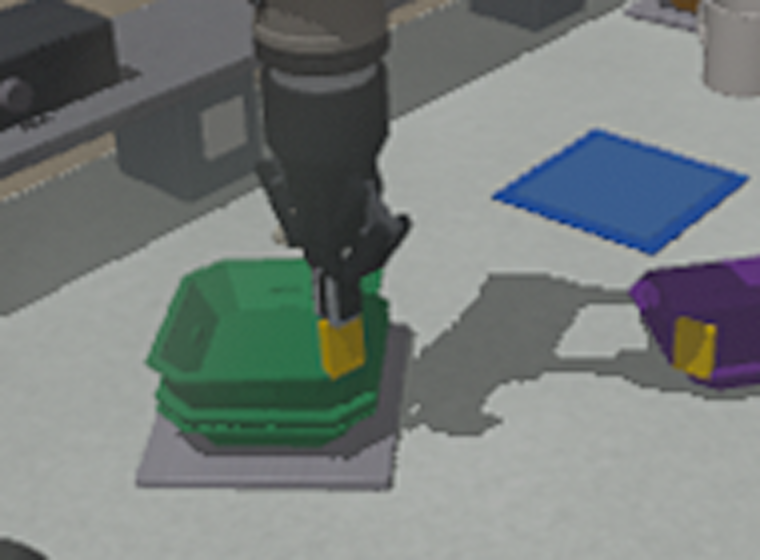

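The crop shows the tab up at (340,345) and the far side low, hinging on the far nibs. The far corner is about 7 mm up, too close to the 8 mm limit. I'll tip it further.

Emit:
step_arm(deltas=[{"dx":0,"dy":0.001,"dz":-0.008,"yaw":0,"fingers":-1},{"dx":0,"dy":0.002,"dz":-0.015,"yaw":0,"fingers":-1},{"dx":0,"dy":0.003,"dz":-0.022,"yaw":0,"fingers":-1},{"dx":0,"dy":0.004,"dz":-0.029,"yaw":0,"fingers":-1},{"dx":0,"dy":0.005,"dz":-0.036,"yaw":0,"fingers":-1},{"dx":0,"dy":0.006,"dz":-0.043,"yaw":0,"fingers":-1},{"dx":0,"dy":0.007,"dz":-0.05,"yaw":0,"fingers":-1},{"dx":0,"dy":0.007,"dz":-0.05,"yaw":0,"fingers":-1}])

```text
time_s: 11.42
position: [473.8, 218.2, 153.8]
eef_rot: [[0.122, 0.993, 0.001], [0.993, -0.122, 0.0], [0.0, 0.001, -1.0]]
wrist_force: [-0.1, -0.2, -1.1]
finger_gap: -0.0
grip_force: 0.0
```

```bash
python3 go.py; python3 floor.py
```

```text
t 11.4167 p [473.8 218.2 153.8] yaw 83.01 gap -0.0 grip 0.0 F [-0.1 -0.2 -1.1] M [-0.02  0.   -0.  ]
floor plane [ 7.1000e-02 -1.5000e-02  4.0493e+01] 447 far rim z [71.40459319 79.42937632]
```

It slipped off and the tray settled back with the tab end seated. I'll turn the gripper 90° and pinch the tab across its 28 mm width. The finger-closing line then becomes a true hinge axis.

Emit:
step_arm(deltas=[{"dx":0,"dy":-0.02,"dz":-0.05,"yaw":-0.08,"fingers":0},{"dx":0,"dy":-0.02,"dz":-0.08,"yaw":-0.16,"fingers":0},{"dx":0,"dy":-0.02,"dz":-0.08,"yaw":-0.24,"fingers":0},{"dx":0,"dy":-0.02,"dz":-0.08,"yaw":-0.32,"fingers":0},{"dx":0,"dy":-0.02,"dz":-0.08,"yaw":-0.4,"fingers":0},{"dx":0,"dy":-0.02,"dz":-0.08,"yaw":-0.48,"fingers":0},{"dx":0,"dy":-0.02,"dz":-0.08,"yaw":-0.56,"fingers":0},{"dx":0,"dy":-0.02,"dz":-0.08,"yaw":-0.64,"fingers":0}])

```text
time_s: 12.13
position: [465.3, 219.0, 184.9]
eef_rot: [[-0.747, 0.664, -0.0], [0.664, 0.747, -0.0], [0.0, -0.0, -1.0]]
wrist_force: [0.4, 0.4, -1.0]
finger_gap: 42.7
grip_force: 0.0
```

```bash
python3 wr.py pics/w5.png; python3 go.py 464.4 218.8 110 173
```

```text
tab 98.90768003549198 ((462.88165283203125, 215.84808349609375), (28.03533172607422, 8.235746383666992), 84.88496398925781)
t 12.1833 p [465.3 219.  184.9] yaw 138.76 gap 43.0 grip 0.0 F [ 0.2  0.1 -0.2] M [-0.03  0.01  0.09]
d [ 0.0013 -0.0018  0.1873] yaw -0.3984 len 74.9144743146606
```

Emit:
step_arm(deltas=[{"dx":-0.001,"dy":-0.01,"dz":0,"yaw":-0.08,"fingers":0},{"dx":-0.001,"dy":-0.01,"dz":0.03,"yaw":-0.16,"fingers":0},{"dx":-0.001,"dy":-0.01,"dz":0.06,"yaw":-0.24,"fingers":0},{"dx":-0.001,"dy":-0.01,"dz":0.09,"yaw":-0.32,"fingers":0},{"dx":-0.001,"dy":-0.01,"dz":0.12,"yaw":-0.4,"fingers":0},{"dx":-0.001,"dy":-0.01,"dz":0.15,"yaw":-0.405,"fingers":0},{"dx":-0.001,"dy":-0.01,"dz":0.18,"yaw":-0.405,"fingers":0},{"dx":-0.001,"dy":-0.01,"dz":0.21,"yaw":-0.405,"fingers":0}], force=25)

```text
time_s: 12.85
position: [463.0, 215.8, 100.4]
eef_rot: [[-0.992, 0.128, -0.0], [0.128, 0.992, -0.0], [0.0, -0.0, -1.0]]
wrist_force: [-0.6, 0.6, -0.3]
finger_gap: 43.0
grip_force: 0.0
```

Emit:
step_arm(deltas=[{"dx":0,"dy":0,"dz":0,"yaw":0,"fingers":-1},{"dx":0,"dy":0,"dz":0,"yaw":0,"fingers":-1},{"dx":0,"dy":0,"dz":0,"yaw":0,"fingers":-1},{"dx":0,"dy":0,"dz":0,"yaw":0,"fingers":-1},{"dx":0,"dy":0,"dz":0,"yaw":0,"fingers":-1},{"dx":0,"dy":0,"dz":0,"yaw":0,"fingers":-1},{"dx":0,"dy":0,"dz":0,"yaw":0,"fingers":-1},{"dx":0,"dy":0,"dz":0,"yaw":0,"fingers":-1}])

```text
time_s: 13.52
position: [463.2, 215.8, 101.3]
eef_rot: [[-0.992, 0.125, 0.0], [0.125, 0.992, 0.0], [-0.0, 0.0, -1.0]]
wrist_force: [0.0, 0.3, -0.8]
finger_gap: 26.9
grip_force: 24.9
```

```bash
python3 go.py; python3 floor.py
```

```text
t 13.5167 p [463.2 215.8 101.3] yaw 172.81 gap 26.9 grip 24.859453439712524 F [ 0.   0.3 -0.8] M [-0.03  0.05 -0.07]
floor plane [ 8.7000e-02 -6.0000e-03  4.0106e+01] 509 far rim z [70.60923551 78.89570707]
```

Emit:
step_arm(deltas=[{"dx":-0.002,"dy":0,"dz":-0.01,"yaw":0,"fingers":-1},{"dx":-0.004,"dy":0,"dz":-0.02,"yaw":0,"fingers":-1},{"dx":-0.006,"dy":0,"dz":-0.03,"yaw":0,"fingers":-1},{"dx":-0.008,"dy":0,"dz":-0.04,"yaw":0,"fingers":-1},{"dx":-0.01,"dy":0,"dz":-0.05,"yaw":0,"fingers":-1},{"dx":-0.012,"dy":0,"dz":-0.06,"yaw":0,"fingers":-1},{"dx":-0.014,"dy":0,"dz":-0.07,"yaw":0,"fingers":-1},{"dx":-0.016,"dy":0,"dz":-0.08,"yaw":0,"fingers":-1}])

```text
time_s: 14.23
position: [469.5, 215.0, 133.5]
eef_rot: [[-0.992, 0.125, 0.0], [0.125, 0.992, -0.0], [-0.0, -0.0, -1.0]]
wrist_force: [-0.1, -0.2, -1.1]
finger_gap: 26.7
grip_force: 24.8
```

```bash
python3 go.py; python3 floor.py
```

```text
t 14.2333 p [469.5 215.  133.5] yaw 172.82 gap 26.7 grip 24.762214422225952 F [-0.1 -0.2 -1.1] M [0.04 0.08 0.02]
floor plane [4.0000e-02 7.0000e-03 6.8962e+01] 482 far rim z [ 94.73860342 103.59226707]
```

With the side pinch the tray lifted rigidly, because gravity can't overcome the grip friction. I'll ease the grip so the far side droops into the stack.

Emit:
step_arm(deltas=[{"dx":0,"dy":0,"dz":0,"yaw":0,"fingers":-0.38},{"dx":0,"dy":0,"dz":0,"yaw":0,"fingers":-0.38},{"dx":0,"dy":0,"dz":0,"yaw":0,"fingers":-0.38},{"dx":0,"dy":0,"dz":0,"yaw":0,"fingers":-0.38},{"dx":0,"dy":0,"dz":0,"yaw":0,"fingers":-0.38},{"dx":0,"dy":0,"dz":0,"yaw":0,"fingers":-0.38},{"dx":0,"dy":0,"dz":0,"yaw":0,"fingers":-0.38},{"dx":0,"dy":0,"dz":0,"yaw":0,"fingers":-0.38}], force=20)

```text
time_s: 14.95
position: [469.4, 215.0, 133.0]
eef_rot: [[-0.992, 0.125, -0.0], [0.125, 0.992, -0.0], [0.0, -0.0, -1.0]]
wrist_force: [-0.3, 0.1, -0.8]
finger_gap: 26.8
grip_force: 24.8
```

```bash
python3 go.py; python3 floor.py
```

```text
t 14.95 p [469.4 215.  133. ] yaw 172.82 gap 26.8 grip 24.76275533437729 F [-0.3  0.1 -0.8] M [-0.02  0.07 -0.05]
floor plane [ 3.3000e-02 -5.0000e-03  6.8674e+01] 476 far rim z [ 93.78207674 102.89874425]
```

Emit:
step_arm(deltas=[{"dx":0,"dy":0,"dz":0,"yaw":0,"fingers":-0.372},{"dx":0,"dy":0,"dz":0,"yaw":0,"fingers":-0.372},{"dx":0,"dy":0,"dz":0,"yaw":0,"fingers":-0.368},{"dx":0,"dy":0,"dz":0,"yaw":0,"fingers":-0.368},{"dx":0,"dy":0,"dz":0,"yaw":0,"fingers":-0.364},{"dx":0,"dy":0,"dz":0,"yaw":0,"fingers":-0.364},{"dx":0,"dy":0,"dz":0,"yaw":0,"fingers":-0.36},{"dx":0,"dy":0,"dz":0,"yaw":0,"fingers":-0.36}], force=20)

```text
time_s: 15.67
position: [469.4, 215.0, 133.1]
eef_rot: [[-0.992, 0.125, 0.0], [0.125, 0.992, -0.0], [-0.0, -0.0, -1.0]]
wrist_force: [0.2, 0.2, -1.3]
finger_gap: 27.3
grip_force: 13.9
```

```bash
python3 go.py; python3 floor.py
```

```text
t 15.6667 p [469.4 215.  133.1] yaw 172.82 gap 27.3 grip 13.897749334573746 F [ 0.2  0.2 -1.3] M [0.02 0.09 0.02]
floor plane [-1.4700e-01  1.5000e-02  5.1915e+01] 460 far rim z [64.43971256 71.48333553]
```

The tray drooped as wanted: tilt is about 0.15 rad, with the far corner 3–6 mm up and the tab about 32 mm up. I'll tip it a little more for margin.

Emit:
step_arm(deltas=[{"dx":-0.001,"dy":0,"dz":-0.004,"yaw":0,"fingers":-0.36},{"dx":-0.002,"dy":0,"dz":-0.008,"yaw":0,"fingers":-0.36},{"dx":-0.003,"dy":0,"dz":-0.012,"yaw":0,"fingers":-0.36},{"dx":-0.004,"dy":0,"dz":-0.016,"yaw":0,"fingers":-0.36},{"dx":-0.005,"dy":0,"dz":-0.02,"yaw":0,"fingers":-0.36},{"dx":-0.005,"dy":0,"dz":-0.02,"yaw":0,"fingers":-0.36},{"dx":-0.005,"dy":0,"dz":-0.02,"yaw":0,"fingers":-0.36},{"dx":-0.005,"dy":0,"dz":-0.02,"yaw":0,"fingers":-0.36}])

```text
time_s: 16.38
position: [471.3, 214.7, 141.0]
eef_rot: [[-0.992, 0.125, -0.0], [0.125, 0.992, -0.0], [0.0, -0.0, -1.0]]
wrist_force: [-0.2, 0.2, -1.6]
finger_gap: 27.4
grip_force: 13.9
```

```bash
python3 go.py; python3 floor.py
```

```text
t 16.3833 p [471.3 214.7 141. ] yaw 172.82 gap 27.4 grip 13.936092406511307 F [-0.2  0.2 -1.6] M [0.03 0.09 0.04]
floor plane [-2.9100e-01  5.0000e-02  5.1074e+01] 407 far rim z [56.8864603  62.91101717]
```

Step 1 is clearly met, with tilt near 0.29 rad. Now I'll lower the tray back, regrip deeper and firmly while it sits nearly level, then lift it clear.

Emit:
step_arm(deltas=[{"dx":0.003,"dy":0,"dz":0.015,"yaw":0,"fingers":-0.36},{"dx":0.006,"dy":0,"dz":0.03,"yaw":0,"fingers":-0.36},{"dx":0.009,"dy":0,"dz":0.045,"yaw":0,"fingers":-0.36},{"dx":0.012,"dy":0,"dz":0.06,"yaw":0,"fingers":-0.36},{"dx":0.015,"dy":0,"dz":0.075,"yaw":0,"fingers":-0.36},{"dx":0.018,"dy":0,"dz":0.09,"yaw":0,"fingers":-0.36},{"dx":0.021,"dy":0,"dz":0.1,"yaw":0,"fingers":-0.2},{"dx":0.021,"dy":0,"dz":0.1,"yaw":0,"fingers":0}])

```text
time_s: 17.1
position: [462.5, 215.6, 100.0]
eef_rot: [[-0.992, 0.125, -0.001], [0.125, 0.992, -0.001], [0.001, -0.001, -1.0]]
wrist_force: [-0.7, 0.5, -0.6]
finger_gap: 42.2
grip_force: 0.0
```

```bash
python3 go.py; python3 floor.py; python3 wr.py pics/w6.png
```

```text
t 17.1 p [462.5 215.6 100. ] yaw 172.84 gap 42.2 grip 0.0 F [-0.7  0.5 -0.6] M [ 0.    0.06 -0.01]
floor plane [-3.0000e-03  1.0000e-02  4.3604e+01] 497 far rim z [70.13026063 76.46291404]
tab 110.51048829139302 ((463.862548828125, 216.27005004882812), (27.970745086669922, 9.377963066101074), 82.3926773071289)
```

The tray now rests level on the nibs, about 10 mm up. I'll grip it here firmly.

Emit:
step_arm(deltas=[{"dx":-0.003,"dy":0.001,"dz":0.008,"yaw":0,"fingers":0},{"dx":-0.003,"dy":0.001,"dz":0.015,"yaw":0,"fingers":-1},{"dx":-0.003,"dy":0.001,"dz":0.015,"yaw":0,"fingers":-1},{"dx":-0.003,"dy":0.001,"dz":0.015,"yaw":0,"fingers":-1},{"dx":-0.003,"dy":0.001,"dz":0.015,"yaw":0,"fingers":-1},{"dx":-0.003,"dy":0.001,"dz":0.015,"yaw":0,"fingers":-1},{"dx":-0.003,"dy":0.001,"dz":0.015,"yaw":0,"fingers":-1},{"dx":-0.003,"dy":0.001,"dz":0.015,"yaw":0,"fingers":-1}], force=80)

```text
time_s: 17.87
position: [464.3, 216.0, 95.1]
eef_rot: [[-0.992, 0.125, -0.0], [0.125, 0.992, -0.0], [-0.0, -0.0, -1.0]]
wrist_force: [0.1, 0.2, -0.5]
finger_gap: 26.5
grip_force: 78.6
```

Emit:
step_arm(deltas=[{"dx":0,"dy":0,"dz":0,"yaw":0,"fingers":-1},{"dx":0,"dy":0,"dz":0,"yaw":0,"fingers":-1},{"dx":0,"dy":0,"dz":-0.02,"yaw":0,"fingers":-1},{"dx":0,"dy":0,"dz":-0.05,"yaw":0,"fingers":-1},{"dx":0,"dy":0,"dz":-0.1,"yaw":0,"fingers":-1},{"dx":0,"dy":0,"dz":-0.15,"yaw":0,"fingers":-1},{"dx":0,"dy":0,"dz":-0.2,"yaw":0,"fingers":-1},{"dx":0,"dy":0,"dz":-0.25,"yaw":0,"fingers":-1}])

```text
time_s: 18.53
position: [464.0, 216.0, 196.5]
eef_rot: [[-0.992, 0.125, -0.0], [0.125, 0.992, -0.0], [0.0, -0.0, -1.0]]
wrist_force: [-0.0, 0.7, -1.6]
finger_gap: 26.4
grip_force: 78.7
```

```bash
python3 go.py 462 -202 230 172.8; python3 floor.py
```

```text
t 18.5333 p [464.  216.  196.5] yaw 172.82 gap 26.4 grip 78.70708465576172 F [-0.   0.7 -1.6] M [0.03 0.03 0.01]
d [-0.1256 -1.0375 -0.0837] yaw 0.0003 len 419.38646208733576
floor plane [-1.00000e-02  2.00000e-03  1.44894e+02] 577 far rim z [170.0927195  176.13050278]
```

Emit:
step_arm(deltas=[{"dx":-0.003,"dy":-0.025,"dz":-0.01,"yaw":0,"fingers":-1},{"dx":-0.009,"dy":-0.075,"dz":-0.02,"yaw":0,"fingers":-1},{"dx":-0.016,"dy":-0.14,"dz":-0.035,"yaw":0,"fingers":-1},{"dx":-0.024,"dy":-0.21,"dz":-0.035,"yaw":0,"fingers":-1},{"dx":-0.033,"dy":-0.28,"dz":-0.035,"yaw":0,"fingers":-1},{"dx":-0.041,"dy":-0.35,"dz":-0.035,"yaw":0,"fingers":-1},{"dx":-0.049,"dy":-0.42,"dz":-0.035,"yaw":0,"fingers":-1},{"dx":-0.057,"dy":-0.49,"dz":-0.035,"yaw":0,"fingers":-1}])

```text
time_s: 19.25
position: [461.2, 17.0, 208.3]
eef_rot: [[-0.992, 0.125, -0.002], [0.125, 0.992, -0.0], [0.002, -0.0, -1.0]]
wrist_force: [1.0, 0.2, -0.7]
finger_gap: 26.3
grip_force: 78.8
```

Emit:
step_arm(deltas=[{"dx":-0.008,"dy":-0.07,"dz":0,"yaw":0,"fingers":-1},{"dx":-0.016,"dy":-0.14,"dz":0,"yaw":0,"fingers":-1},{"dx":-0.024,"dy":-0.21,"dz":0,"yaw":0,"fingers":-1},{"dx":-0.033,"dy":-0.28,"dz":0,"yaw":0,"fingers":-1},{"dx":-0.041,"dy":-0.35,"dz":0,"yaw":0,"fingers":-1},{"dx":-0.049,"dy":-0.42,"dz":0,"yaw":0,"fingers":-1},{"dx":-0.055,"dy":-0.47,"dz":0,"yaw":0,"fingers":-1},{"dx":-0.06,"dy":-0.51,"dz":0,"yaw":0,"fingers":-1}])

```text
time_s: 19.92
position: [459.4, -188.7, 208.1]
eef_rot: [[-0.992, 0.127, -0.002], [0.127, 0.992, 0.001], [0.002, 0.0, -1.0]]
wrist_force: [-0.0, 0.2, -1.9]
finger_gap: 26.2
grip_force: 78.9
```

```bash
python3 go.py 460 -200 212 172.8
```

```text
t 19.9167 p [ 459.4 -188.7  208.1] yaw 172.73 gap 26.2 grip 78.8529646396637 F [-0.   0.2 -1.9] M [0.04 0.04 0.05]
d [-0.005  -0.0277 -0.0098] yaw -0.0008 len 11.923887894650559
```

Emit:
step_arm(deltas=[{"dx":0,"dy":-0.01,"dz":0,"yaw":0,"fingers":-1},{"dx":0,"dy":-0.012,"dz":0,"yaw":0,"fingers":-1},{"dx":0,"dy":-0.012,"dz":0,"yaw":0,"fingers":-1},{"dx":0,"dy":-0.012,"dz":0,"yaw":0,"fingers":-1},{"dx":0,"dy":-0.012,"dz":0,"yaw":0,"fingers":-1},{"dx":0,"dy":-0.012,"dz":0,"yaw":0,"fingers":-1},{"dx":0,"dy":-0.012,"dz":0,"yaw":0,"fingers":-1},{"dx":0,"dy":-0.012,"dz":0,"yaw":0,"fingers":-1}])

```text
time_s: 20.58
position: [460.2, -191.0, 209.2]
eef_rot: [[-0.992, 0.124, 0.0], [0.124, 0.992, -0.0], [-0.0, -0.0, -1.0]]
wrist_force: [0.2, 0.4, -1.9]
finger_gap: 26.0
grip_force: 78.9
```

```bash
python3 go.py; python3 - <<'E'
from workcell import optics
from h import *
c=optics.capture('top'); cv2.imwrite('pics/t7.png',c['image'][:,:,::-1]); hsv=cv2.cvtColor(c['image'],cv2.COLOR_RGB2HSV).astype(int)
m=(hsv[...,0]>50)&(hsv[...,0]<90)&(hsv[...,1]>100)
P=pts(c,m);P=P[P[:,2]>120]; q=P[np.linalg.norm(P[:,:2]-[551,-220],axis=1)<42]
A=np.c_[q[:,:2]-[551,-220],np.ones(len(q))];print(len(P),len(q),np.linalg.lstsq(A,q[:,2],rcond=None)[0])
q=P[P[:,2]>np.percentile(P[:,2],98)-12];print(cv2.minAreaRect(q[:,:2].astype(np.float32)))
E
```

```text
t 20.5833 p [ 460.2 -191.   209.2] yaw 172.86 gap 26.0 grip 78.87277722358704 F [ 0.2  0.4 -1.9] M [0.04 0.07 0.08]
2072 377 [-1.44199479e-02  9.97578545e-03  1.57707038e+02]
((679.0064086914062, -206.8651885986328), (406.9518737792969, 188.8709259033203), 1.5537714958190918)
```

View pics/t7.png

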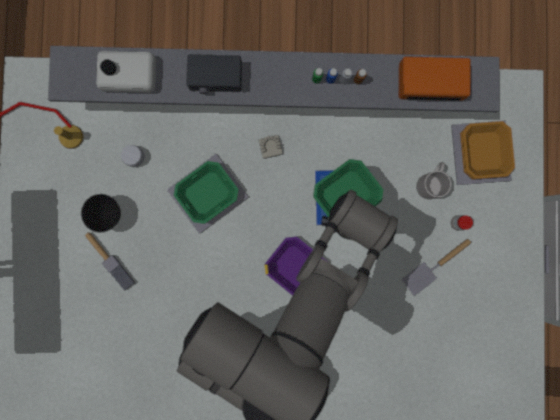

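The top view shows the tray over the mat at about (349,193), level, with its underside about 150 mm above the mat. The bystanders and the purple tray haven't moved. I'll make a small centring shift, let it settle and hand in.

Emit:
step_arm(deltas=[{"dx":0,"dy":-0.01,"dz":0,"yaw":0,"fingers":-1},{"dx":0,"dy":-0.02,"dz":0,"yaw":0,"fingers":-1},{"dx":0,"dy":-0.03,"dz":0,"yaw":0,"fingers":-1},{"dx":0,"dy":-0.03,"dz":0,"yaw":0,"fingers":-1},{"dx":0,"dy":-0.03,"dz":0,"yaw":0,"fingers":-1},{"dx":0,"dy":-0.03,"dz":0,"yaw":0,"fingers":-1},{"dx":0,"dy":-0.03,"dz":0,"yaw":0,"fingers":-1},{"dx":0,"dy":-0.03,"dz":0,"yaw":0,"fingers":-1}])

```text
time_s: 21.3
position: [458.6, -203.2, 209.1]
eef_rot: [[-0.992, 0.125, -0.0], [0.125, 0.992, -0.0], [0.0, -0.0, -1.0]]
wrist_force: [0.3, -0.4, -2.0]
finger_gap: 26.3
grip_force: 78.9
```

```bash
python3 go.py; python3 -c "
from workcell import manip
print(manip.job_done())"
```

```text
t 21.3 p [ 458.6 -203.2  209.1] yaw 172.83 gap 26.3 grip 78.8795793056488 F [ 0.3 -0.4 -2. ] M [-0.03  0.13  0.  ]
the job is handed in; nothing more can be done
None
```

I handed the job in at 21.3 s with the tray held level over the mat, near its centre and about 15 cm up; the peel needed several tries because the first pull lifted the tray level, and hand-in returned no verdict.

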